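# Put the spice tins away in the swivel-lid box

### The arm

A 6-joint arm with a two-finger parallel gripper is mounted at the origin on a cart in front of the work surface, level with it; the furniture and walls round the work are solid. World frame = base frame: x ahead of the robot, y to its left, z up, the work surface at z = 0. Lengths are in m, angles in rad, forces in N, time in s.
With the tool pointing down it reaches from about 0.35 to 0.85 m from the base axis. Payload 8.1 kg.
Tool frame: the origin (TCP) lies midway between the tips of the shut fingers; the grasp point (between the pads) lies 19 mm behind it; z points along the fingers, y is the direction in which the jaws open and shut (so a half turn about z gives the same grasp; the last joint's range is limited). The gripper opens to 93 mm and grips with 3 to 60 N. Pads are 15 mm wide; open, the fingers measure 128 mm over their backs; the gripper's body (75 mm by 188 mm) begins 65 mm behind the grasp point.
Start: joints at [1.15, 0.13, 1.488, -0, 1.523, -0.085], TCP at [0.198, 0.567, 0.219] pointing down, gripper open.
Joint ranges: [-2.96, 2.96], [-0.89, 2.26], [0.02, 2.5], [-1.34, 4.48], [0, 2.73], [-2.66, 2.66]. Speed limits (rad/s): [2.39, 2.39, 2.79, 3.14, 3.14, 3.14].

### API

Orientations are given as a unit quaternion [x, y, z, w].
In Python, from station import manip, vision, status gives the robot as it stands. Calls block until the motion is done:
- manip.reach(position, orientation): joint-space move of the TCP to a pose.
- manip.move_linear(position, v=0.15, attitude=None): straight line of the TCP; attitude=None keeps the orientation; v is the mean speed in m/s.
- manip.move_joints(angles): joint-space move.
- manip.gripper_to(opening, strength=None): finger opening in m; strength is the grip in N (None keeps the last); returns when the fingers have stopped.
- manip.hold(seconds).
- manip.solve_ik(position, orientation): joint angles nearest the present ones, or None.
- vision.read_camera(name): name is "scene" or "top" or "wrist"; returns a dict with "image" (400x640x3 uint8, red, green, blue), "fx", "fy", "cx", "cy" (pixels), "dist" ([k1, k2, p1, p2, k3] as OpenCV has them; the pictures are not rectified), "camera_from_world" (4x4, takes a point from world to camera coordinates). Camera axes: x right, y up, looking along -z (the intrinsics and any distortion apply to the point x, -y, -z); pixel columns grow to the right and rows downward; lengths in m; the calibration is good to about 2 mm. A picture is of the moment at which its call begins. There is no depth.
A pose or a line that the arm cannot do raises manip.MotionError and nothing moves.
- manip.hand_in(): hands the job in, once; it reports no verdict.
Readings, each from a call of its own:
- status.read_time(): time.
- status.read_qpos(): joint angles.
- status.read_qvel(): joint speeds.
- status.read_effort(): joint torques, N m.
- status.read_tool_pos(): TCP position.
- status.read_eef_rot(): TCP orientation.
- status.read_contact_force(): force on the tool from outside, world axes, zero at the start.
- status.read_torque(): the same for the moment, N m.
- status.read_grip_width(): finger opening in m.
Only numpy, scipy, OpenCV 4.12 (cv2) and the standard library are available. Lean on these libraries where they do the work, as an engineer would, in place of code of your own. Each camera call takes 0.05 s, during which the arm holds its last target. There are 200 camera calls.

### The job

Put the spice tins that stand beside the bamboo spice box away in it. First take the salt shaker off the lid and stand it on the worktop, then swing the lid aside on its corner pin until the box is wide open and stand every tin upright inside, on its floor; then swing the lid back so that it sits square over the box again and stand the shaker back upright in the middle of the round cork pad on the lid, not overhanging it anywhere. Leave the fruit can and the tub alone.

Things in the scene. Friction and masses are not known exactly. Their poses are not given: they have to be found in the camera images.
- spice_box: Open-topped bamboo box, 264 (x) x 136 (y) x 56 (z) mm, walls 8 mm, inner floor 8 mm above the worktop, so 248 x 120 mm inside; fixed to the worktop. Origin: centre of its underside. Its x axis runs along its length, away from the robot; its y axis points to its left side; z up.
- box_lid (a joint): Swivel lid: flat bamboo board, underside 57 mm, top 73 mm over the worktop, turning level about an upright pin at the box's near left corner (box -x, +y). Value: angle to the box (rad), 0 = square over it, edges flush; + = counter-clockwise from above, far end swings out to the robot's left. Range -0.5 to 2.2, no stop at 0, stiff (0.12 N m), stays where left. No handle: push on its side edges.
- lid_pin (a point): Pivot pin at the level of the lid's top (73 mm up); box frame x = -120, y = +55 mm; its head stands 5 mm higher. The point's axes turn with the lid: x along the lid away from the pin, y to the lid's left edge, z up. In this frame the board (264 x 136 x 16 mm) reaches from x = -12 to +252 mm and from y = -123 to +13 mm. Tins standing in the box pass under it by 7 mm.
- lid_pad (a point): Middle of the top of the round cork pad in the middle of the lid: 66 mm in diameter, 3 mm thick, its top 76 mm over the worktop. It lies at x = +120, y = -55 mm in the lid_pin frame and turns with the lid; with the lid at 0 it is over the middle of the box.
- shaker_mid (a point): Salt shaker: clear body with white salt, grey rounded top, 44 mm in diameter, 90 mm tall (full width to 74 mm of its height, above that 34 mm), 100 g. Point: its centre, half-way up (45 mm over its foot). z up. At the start it stands on the lid's cork pad.
- tin_red_mid (a point): Round steel spice tin with brick-red spice showing in the window of its lid, 56 mm in diameter, 42 mm tall, about 120 g, upright on the worktop to the right of the box (None at the start: this one is absent; two or three of the four are there). Point: its centre, half-way up (21 mm over its foot). z up.
- tin_yellow_mid (a point): Round steel spice tin with yellow spice showing in the window of its lid, 56 mm in diameter, 42 mm tall, about 120 g, upright on the worktop to the right of the box (None at the start: this one is absent; two or three of the four are there). Point: its centre, half-way up (21 mm over its foot). z up.
- tin_green_mid (a point): Round steel spice tin with dull green spice showing in the window of its lid, 56 mm in diameter, 42 mm tall, about 120 g, upright on the worktop to the right of the box (None at the start: this one is absent; two or three of the four are there). Point: its centre, half-way up (21 mm over its foot). z up.
- tin_black_mid (a point): Round steel spice tin with black spice showing in the window of its lid, 56 mm in diameter, 42 mm tall, about 120 g, upright on the worktop to the right of the box (None at the start: this one is absent; two or three of the four are there). Point: its centre, half-way up (21 mm over its foot). z up.
- can: Bystander: food can with a fruit label, 58 mm in diameter, 72 mm tall, behind and to the right of the box. Origin: centre of its underside.
- tub: Bystander: closed food tub, pale blue with red fruit, 72 mm wide, 71 mm tall, at the right. Origin: centre of its underside.

How it is judged:
By the outcome, as a careful person would: the job done as asked, in the order asked, and still so for the second after the job is handed in, with the robot touching nothing.
Of tin_red, tin_yellow, tin_green, tin_black only 2 to 3 are there at a start; the rules pass over those that are not, and their reading is None.
At some moment in a run one of tin_red, tin_yellow, tin_green, tin_black may be knocked a few centimetres aside while the robot is not near it.
It also fails if it takes over 210 s, if anything falls off the work surface, if the arm or the gripper's body presses on something with over 40 N, if the wrist force passes 120 N, or if a joint passes its speed limit or range.

## Working session

There is one attempt and no reset: what is moved stays moved. The work goes in short steps, each a Python script; the robot and the scene stay as the last script left them, time stands still between calls to the robot, and variables do not carry over. Pictures are saved under pics/ and viewed, about 12 in all and at most 16, crops included, and the job is handed in when it is done.

```bash
ls; mkdir -p pics; cat > h.py <<'E'
import numpy as np, cv2
from station import manip, vision, status
def cam(name, fn=None):
    c=vision.read_camera(name)
    if fn: cv2.imwrite('pics/'+fn, cv2.cvtColor(np.asarray(c['image']),cv2.COLOR_RGB2BGR))
    c['K']=np.array([[c['fx'],0,c['cx']],[0,c['fy'],c['cy']],[0,0,1.]]); c['T']=np.array(c['camera_from_world']); c['d']=np.array(c['dist'],float)
    return c
def unproj(c,uv,z):
    p=cv2.undistortPoints(np.array([[uv]],float),c['K'],c['d'])[0,0]
    R=c['T'][:3,:3]; o=-R.T@c['T'][:3,3]; d=R.T@np.array([p[0],-p[1],-1.])
    return o+d*(z-o[2])/d[2]
def proj(c,P):
    P=np.atleast_2d(P); q=P@c['T'][:3,:3].T+c['T'][:3,3]; q=q*[1,-1,-1]
    return cv2.projectPoints(q,np.zeros(3),np.zeros(3),c['K'],c['d'])[0][:,0]
def down(a):  # tool z down, tool y axis (jaw) at angle a from world +x... jaw dir=(cos a, sin a)
    from scipy.spatial.transform import Rotation as R
    y=np.array([np.cos(a),np.sin(a),0]); z=np.array([0,0,-1.]); x=np.cross(y,z)
    return R.from_matrix(np.c_[x,y,z]).as_quat()
E
python3 - <<'E'
from h import *
for n in ('scene','top'):
    c=cam(n,n+'0.png'); R=c['T'][:3,:3]; print(n,c['fx'],c['d'],-R.T@c['T'][:3,3])
from scipy.spatial.transform import Rotation as R
print(status.read_eef_rot(), R.from_quat(status.read_eef_rot()).as_matrix().round(3), status.read_time())
E
```

```text
pics
scene 390.64195620459896 [-0.05320121  0.          0.          0.          0.        ] [ 0.00875676 -0.01791554  0.70824199]
top 459.57414383839244 [-0.02618363  0.          0.          0.          0.        ] [ 0.45965135 -0.3136521   0.93243103]
[ 1.67089252e-01  9.85941433e-01 -7.97691413e-04 -1.92455198e-04] [[-0.944  0.329 -0.001]
 [ 0.329  0.944 -0.002]
 [ 0.    -0.002 -1.   ]] 0.1
```

View pics/top0.png

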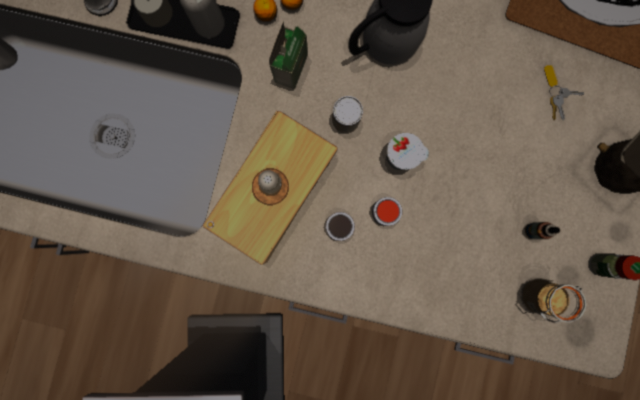

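View pics/scene0.png

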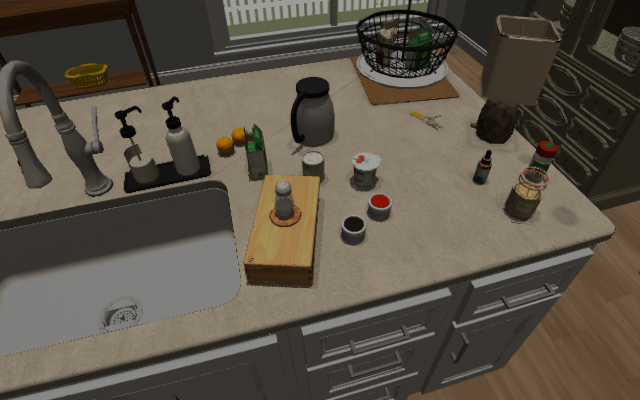

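The top view shows two tins, black at about (340,227) and red at about (387,211). The lid's corners are near (283,113), (337,150), (265,262) and (206,226), the shaker is at (268,182), the can at (347,112) and the tub at (405,152). I'll enlarge this area to read positions more closely.

```bash
python3 - <<'E'
import cv2
i=cv2.imread('pics/top0.png')[95:275,195:435]
cv2.imwrite('pics/top0c.png',cv2.convertScaleAbs(cv2.resize(i,None,fx=3.333,fy=3.333,interpolation=cv2.INTER_CUBIC),alpha=1.4))
E
```

```text
(no output)
```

View pics/top0c.png

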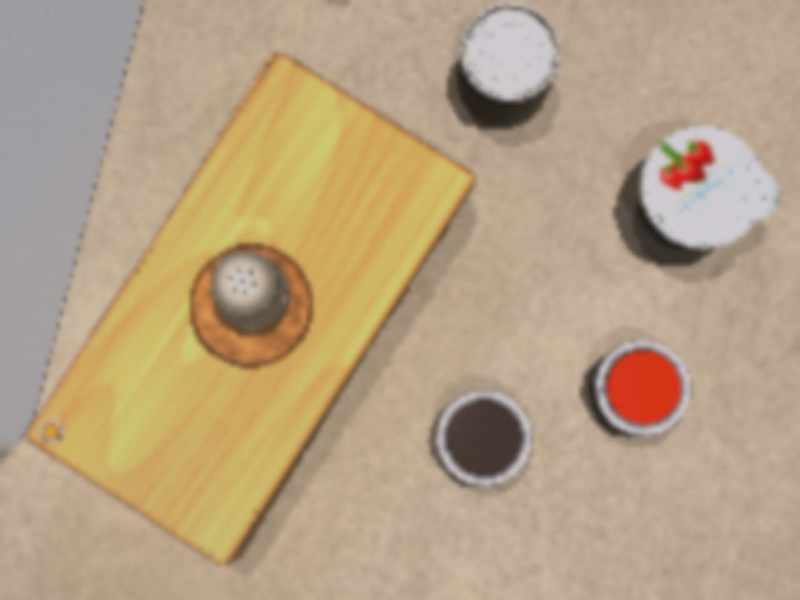

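```bash
cat >> h.py <<'E'
from scipy.optimize import least_squares
BX=None
def lid2w(pose,p): # pose x,y,yaw of lid_pin frame
    x,y,a=pose; p=np.atleast_2d(p); return np.c_[x+np.cos(a)*p[:,0]-np.sin(a)*p[:,1], y+np.sin(a)*p[:,0]+np.cos(a)*p[:,1]]
E
python3 - <<'E'
from h import *
c=cam('top'); f=lambda u,v,z: unproj(c,((u+.5)/3.3333+195-.5,(v+.5)/3.3333+95-.5),z)
cs=[f(275,55,.073),f(474,180,.073),f(228,564,.073),f(28,435,.073)]
L=[(.252,.013),(.252,-.123),(-.012,-.123),(-.012,.013)]
W=np.array(cs)[:,:2]
s=least_squares(lambda p:(lid2w(p,L)-W).ravel(),[.35,.0,0])
print('corners',W.round(4).tolist());print('pose',s.x, 'res',s.fun.round(4))
print('pin',lid2w(s.x,(0,0)),f(50,432,.078)); print('pad',lid2w(s.x,(.12,-.055)),f(252,305,.076))
print('shaker top',f(242,281,.166),'black',f(483,438,.042),'red',f(643,388,.042),'can',f(508,55,.072),'tub',f(700,188,.071))
j=manip.solve_ik([.5,0,.25],down(np.pi/2)); print(j)
E
```

```text
corners [[0.699, -0.2455], [0.6239, -0.3575], [0.4106, -0.2149], [0.4848, -0.1035]]
pose [ 0.48521306 -0.11807189 -0.58777179] res [ 0.0032 -0.0014  0.0028 -0.0026 -0.0036  0.0011 -0.0024  0.0029]
pin [[ 0.48521306 -0.11807189]] [ 0.48607266 -0.11708511  0.078     ]
pad [[ 0.55457651 -0.23038268]] [ 0.55499004 -0.2306904   0.076     ]
shaker top [ 0.55724696 -0.23453908  0.166     ] black [ 0.47814634 -0.36034884  0.042     ] red [ 0.50509276 -0.45428032  0.042     ] can [ 0.69624008 -0.37898194  0.072     ] tub [ 0.61688051 -0.48626525  0.071     ]
[-1.02579807e-01 -1.54191848e-01  1.71372645e+00 -4.44089210e-16
  1.58205805e+00 -1.67337613e+00]
```

```bash
python3 - <<'E'
from h import *
c=cam('top')
for n,uv,z in [('carton',(293,88),0),('carton',(272,70),0),('carton',(306,60),0),('cartontop',(290,27),.1),('faucet',(8,52),.2),('soap',(205,15),.15),('edge',(340,308),0),('edge',(430,330),0)]: print(n,unproj(c,uv,z).round(3))
pose=(.4852,-.1181,-.588)
a=pose[2]
def ok(p,q): j=manip.solve_ik(p,q); return None if j is None else np.round(j,2)
print('shaker',ok([.556,-.2325,.26],down(a)),ok([.556,-.2325,.112],down(a)))
print('place',ok([.42,-.54,.04],down(a)),ok([.42,-.54,.04],down(a+.6)))
for t in np.arange(0,2.05,.4):
    p=lid2w((*pose[:2],a+t),(.17,-.123-.0175))[0]; print(t,p.round(3),ok([*p,.061],down(a+t-np.pi/2)))
for t in np.arange(0,2.05,.4):
    p=lid2w((*pose[:2],a+t),(.17,.013+.0175))[0]; print(t,p.round(3),ok([*p,.061],down(a+t-np.pi/2)))
E
```

```text
carton [ 0.768 -0.273  0.   ]
carton [ 0.807 -0.23   0.   ]
carton [ 0.827 -0.302  0.   ]
cartontop [ 0.853 -0.274  0.1  ]
faucet [0.776 0.193 0.2  ]
soap [ 0.855 -0.126  0.15 ]
edge [ 0.315 -0.359  0.   ]
edge [ 0.268 -0.538  0.   ]
shaker [-0.48  0.12  1.42 -0.    1.6   0.11] [-0.48  0.21  1.6  -0.    1.33  0.11]
place [-0.98  0.49  1.39 -0.    1.26 -0.4 ] [-0.98  0.49  1.39 -0.    1.26 -1.  ]
0.0 [ 0.549 -0.329] [-0.62  0.36  1.52 -0.    1.26  1.54]
0.4 [ 0.626 -0.288] [-0.51  0.48  1.36 -0.    1.3   1.25]
0.8 [ 0.681 -0.22 ] [-0.38  0.55  1.27 -0.    1.32  0.98]
1.2000000000000002 [ 0.705 -0.135] [-0.26  0.55  1.26 -0.    1.33  0.7 ]
1.6 [ 0.694 -0.048] [-0.14  0.5   1.34 -0.    1.31  0.42]
2.0 [0.651 0.028] [-0.04  0.38  1.48 -0.    1.27  0.12]
0.0 [ 0.644 -0.187] [-0.36  0.43  1.42 -0.    1.29  1.8 ]
0.4 [ 0.658 -0.12 ] [-0.26  0.43  1.43 -0.    1.28  1.5 ]
0.8 [ 0.645 -0.053] [-0.16  0.37  1.5  -0.    1.27  1.2 ]
1.2000000000000002 [0.607 0.005] [-0.08  0.27  1.62 -0.    1.25  0.88]
1.6 [0.549 0.042] [-0.02  0.13  1.78 -0.    1.23  0.54]
2.0 [0.482 0.055] [ 0.01 -0.04  1.97 -0.    1.22  0.17]
```

```bash
python3 - <<'E'
from h import *
a=-.588
manip.reach([.556,-.2325,.27],down(a)); manip.gripper_to(.085)
cam('wrist','w1.png')
manip.move_linear([.556,-.2325,.113],v=.12)
print(status.read_contact_force())
manip.gripper_to(.03,15); print(status.read_grip_width(),status.read_contact_force(),status.read_time())
manip.move_linear([.556,-.2325,.25],v=.15)
print(status.read_grip_width(),status.read_contact_force())
manip.reach([.42,-.54,.2],down(a))
manip.move_linear([.42,-.54,.045],v=.15)
manip.move_linear([.42,-.54,.037],v=.03)
print(status.read_contact_force(),status.read_tool_pos())
cam('scene','s1.png')
print(status.read_time())
E
```

```text
[0.25356161 0.15480515 0.18851893]
0.03911064441346464 [ 1.44598326 -0.31061712  0.71485897] 5.9917
0.03929255975597357 [ 0.39929134  0.74367942 -2.04909246]
[ 1.28594315 -0.737174    0.93700244] [ 0.42030567 -0.54040738  0.03745683]
9.9917
```

View pics/w1.png

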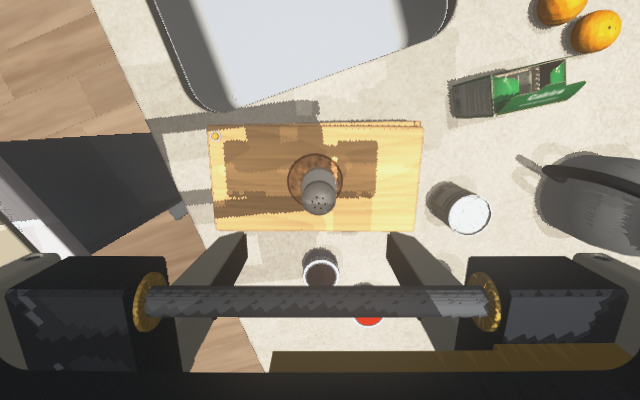

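View pics/s1.png

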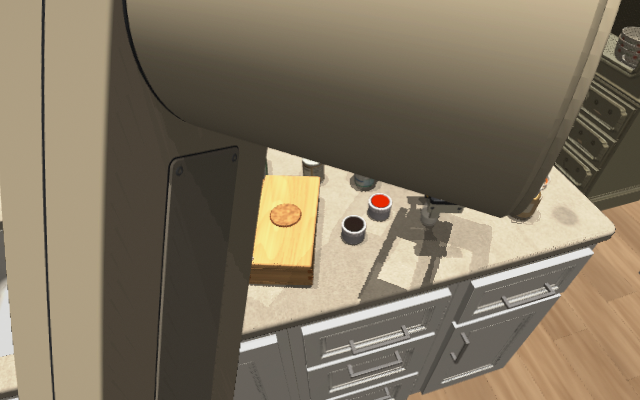

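```bash
python3 - <<'E'
from h import *
# wrist camera pose at picture: transform from current camera by tool motion
from scipy.spatial.transform import Rotation as R
def tool(p,q):
    T=np.eye(4);T[:3,:3]=R.from_quat(q).as_matrix();T[:3,3]=p;return T
c=cam('wrist','w2.png')
ct=c['T']@tool(status.read_tool_pos(),status.read_eef_rot())
c1=dict(c); c1['T']=ct@np.linalg.inv(tool([.556,-.2325,.27],down(-.588)))
for n,uv,z in [('shk',(318,202),.160),('pad',(315,181),.076),('pin',(215,136),.078),('c',(208,126),.073),('c',(423,127),.073),('c',(414,231),.073),('c',(217,232),.073),('black',(321,272),.042)]: print(n,unproj(c1,uv,z).round(4))
t=cam('top','t2.png')
i=cv2.imread('pics/t2.png')[150:350,300:560]; cv2.imwrite('pics/t2c.png',cv2.resize(i,None,fx=3,fy=3,interpolation=cv2.INTER_CUBIC))
print(status.read_grip_width())
E
```

```text
shk [ 0.5566 -0.2349  0.16  ]
pad [ 0.5561 -0.2295  0.076 ]
pin [ 0.4875 -0.1181  0.078 ]
c [ 0.4863 -0.1035  0.073 ]
c [ 0.6998 -0.2468  0.073 ]
c [ 0.627  -0.3575  0.073 ]
c [ 0.4106 -0.2154  0.073 ]
black [ 0.4836 -0.354   0.042 ]
0.03938124935978139
```

View pics/w2.png

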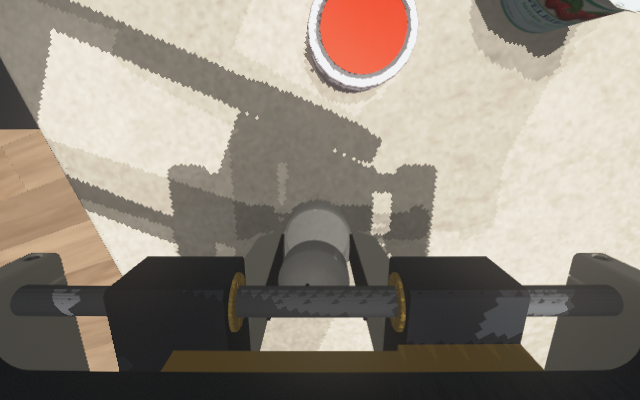

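Wrist view: the shaker is held upright at about (317,250), just over the worktop, and the red tin is at (362,25). I'll release it and open the lid.

```bash
cat >> h.py <<'E'
PIN=(.4863,-.1177); YAW=-.588
def push(x,y,t0,t1,z=.061,n=10,v=.1):
    for t in np.linspace(t0,t1,n):
        p=lid2w((*PIN,YAW+t),(x,y))[0]
        manip.move_linear([*p,z],v=v,attitude=down(YAW+t-np.pi/2))
E
python3 - <<'E'
from h import *
manip.gripper_to(.085); manip.move_linear([.42,-.54,.2],v=.2)
p=lid2w((*PIN,YAW),(.12,-.123-.0275))[0]
manip.reach([*p,.2],down(YAW-np.pi/2)); manip.gripper_to(0.0,10)
manip.move_linear([*p,.061],v=.12); print(status.read_contact_force(),status.read_grip_width())
push(.12,-.1405,0,.1,n=2); print(status.read_contact_force())
push(.12,-.1405,.2,1.9,n=11); print(status.read_contact_force())
p=lid2w((*PIN,YAW+1.9),(.12,-.16))[0]
manip.move_linear([*p,.061]);manip.move_linear([*p,.25],v=.2)
manip.reach([.40,-.50,.35],down(YAW))
cam('top','t3.png'); print(status.read_time())
E
```

```text
[ 0.16666767 -0.68330223 -0.44324044] 0.000659434918105917
[-1.48179477  0.28989241 -0.13430312]
[ 0.06999487  0.08218441 -0.24333809]
25.25
```

View pics/t3.png

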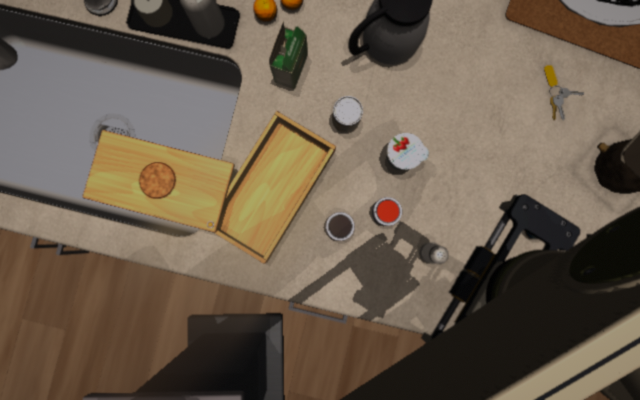

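The top view shows the lid swung to about 1.85 rad with the box wide open. The shaker stands at (435,253), and the tins haven't moved: black (340,227), red (388,211). Next is the black tin.

```bash
cat >> h.py <<'E'
def pick(xy,a,z=.012,op=.085):
    manip.reach([*xy,.16],down(a)); manip.gripper_to(op)
    manip.move_linear([*xy,z],v=.15); f=status.read_contact_force()
    manip.gripper_to(.04,20); print('grip',status.read_grip_width(),np.round(f,2))
    manip.move_linear([*xy,.17],v=.2)
def place(bx,by,z=.021):
    p=lid2w((*PIN,YAW),(.12+bx,-.055+by))[0]
    manip.reach([*p,.17],down(YAW)); manip.move_linear([*p,z+.01],v=.15); manip.move_linear([*p,z],v=.03)
    print('place',status.read_tool_pos().round(4),np.round(status.read_contact_force(),2),status.read_grip_width())
    manip.gripper_to(.076); manip.move_linear([*p,.2],v=.2)
E
python3 - <<'E'
from h import *
pick((.480,-.358),YAW); place(.062,0)
c=cam('wrist','w4.png'); cam('top','t4.png'); print(status.read_time(),status.read_contact_force())
E
```

```text
grip 0.055682634165621275 [-0.98 -0.39  0.06]
place [ 0.6071 -0.2643  0.0208] [-0.21 -0.31 -1.3 ] 0.055473785086517194
34.2083 [0.9221609  0.20980685 0.1264456 ]
```

View pics/t4.png

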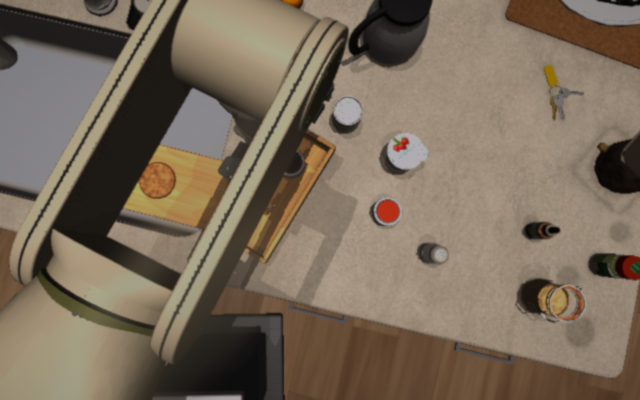

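View pics/w4.png

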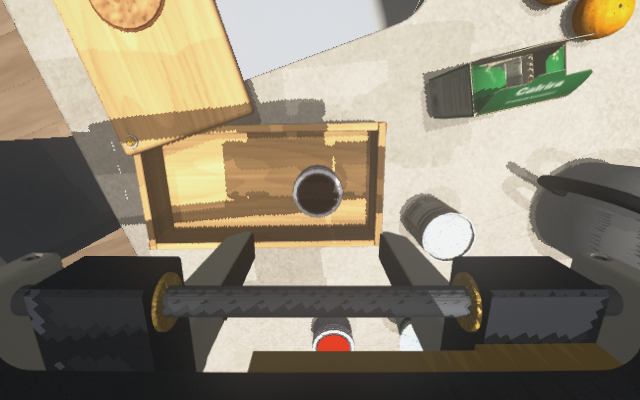

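Both views agree. The black tin stands upright inside at wrist (318,190), and the red tin is still at top (387,211). Next is the red tin.

```bash
python3 - <<'E'
from h import *
pick((.506,-.453),.2,op=.08); place(-.045,-.005)
c=cam('wrist','w5.png')
p=lid2w((*PIN,YAW+1.85),(.12,.013+.045))[0]
manip.reach([*p,.25],down(YAW+1.85-np.pi/2)); manip.gripper_to(0,10)
print(status.read_time(),status.read_qpos().round(2)); cam('scene','s5.png');cam('top','t5.png')
a=cv2.imread('pics/w5.png')[80:300]; b=cv2.imread('pics/t5.png')[80:300]
cv2.imwrite('pics/m5.png',np.vstack([a,b]))
E
```

```text
grip 0.05551916170075628 [-0.32 -0.35 -0.12]
place [ 0.5152 -0.2091  0.0208] [ 0.14 -0.51 -1.11] 0.055777452036405654
44.6083 [-0.08 -0.25  1.79 -0.    1.59  0.23]
```

View pics/m5.png

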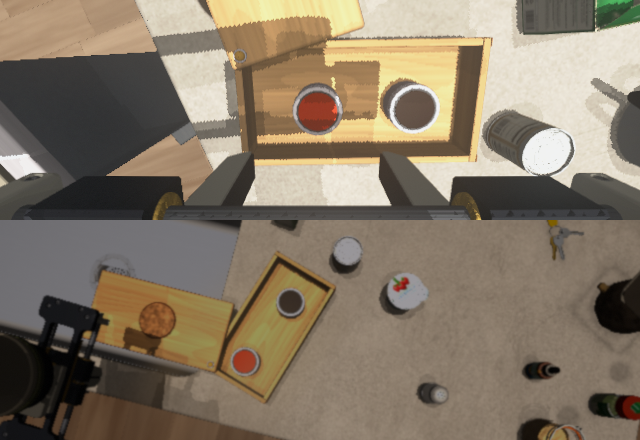

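The wrist view and the top view show both tins upright inside (red and black), with no tin left on the worktop. I'll close the lid most of the way and then check.

```bash
python3 - <<'E'
from h import *
p=lid2w((*PIN,YAW+1.9),(.12,.06))[0]
manip.move_linear([*p,.061],v=.15); print(status.read_contact_force())
push(.12,.0310,1.9,.2,n=11); push(.12,.0310,.12,.04,n=2,v=.04); print(status.read_contact_force())
p=lid2w((*PIN,YAW+.04),(.12,.06))[0]
manip.move_linear([*p,.061]);manip.move_linear([*p,.22],v=.2)
q=lid2w((*PIN,YAW),(.12,.06))[0]
p=lid2w((*PIN,YAW),(.12,-.065))[0]
manip.reach([*p,.30],down(YAW)); c=cam('wrist','w6.png'); print(c['T'].tolist(),status.read_time())
i=cv2.imread('pics/w6.png')[90:250,170:450]; cv2.imwrite('pics/w6c.png',cv2.resize(i,None,fx=2.857,fy=2.857,interpolation=cv2.INTER_CUBIC))
E
```

```text
[ 0.13106655  0.08567393 -0.76129217]
[-1.28849171  0.36307752  0.85156602]
[[0.8322893703529992, -0.5543362978351385, -0.0023817850119287713, -0.5893276582391226], [0.5344188510658104, 0.8035117132341746, -0.2622316119787685, -0.05156251005760289], [0.14727829311514123, 0.21697971241090028, 0.965002025272059, -0.4969009772609328], [0.0, 0.0, 0.0, 1.0]] 53.8083
```

View pics/w6c.png

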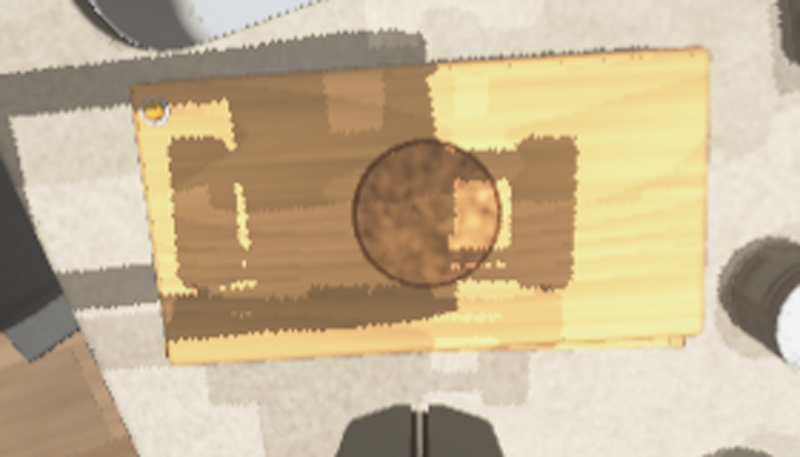

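```bash
python3 - <<'E'
from h import *
c=cam('wrist'); f=lambda u,v,z: unproj(c,((u+.5)/2.857+170-.5,(v+.5)/2.857+90-.5),z)[:2]
FL,NL,NR,FR=f(709,48,.073),f(133,88,.073),f(168,362,.073),f(705,332,.073)
an=lambda a,b: np.arctan2(b[1]-a[1],b[0]-a[0])
print(an(NL,FL),an(NR,FR),an(NR,NL)-np.pi/2,an(FR,FL)-np.pi/2)
L=[(.252,.013),(.252,-.123),(-.012,-.123),(-.012,.013)]
W=np.array([FL,FR,NR,NL]); s=least_squares(lambda p:(lid2w(p,L)-W).ravel(),[.48,-.118,-.58]); print(s.x,s.fun.round(4))
print('pad',f(427,213,.076),'boxcorner',f(685,348,.056))
E
```

```text
-0.520765199815065 -0.5283080278186125 -0.5428930971785799 -0.5131699549412869
[ 0.48724907 -0.11674877 -0.52525442] [ 0.0033  0.0005 -0.0002 -0.0025 -0.0022 -0.0023 -0.001   0.0043]
pad [ 0.5636383  -0.22388448] boxcorner [ 0.63353723 -0.35622131]
```

Wrist crop: the lid is about 0.06 rad short of square, with the box's right rim showing by (685,348). I'll push the remainder, then retake the picture from the same pose as the very first wrist picture and compare the two.

```bash
python3 - <<'E'
from h import *
p=lid2w((*PIN,YAW+.06),(.12,.06))[0]
manip.reach([*p,.2],down(YAW+.06-np.pi/2)); manip.move_linear([*p,.061],v=.15)
push(.12,.0284,.06,.0,n=2,v=.03); print(status.read_contact_force(),status.read_tool_pos(),lid2w((*PIN,YAW),(.12,.0284)))
p=lid2w((*PIN,YAW),(.12,.06))[0]
manip.move_linear([*p,.061]);manip.move_linear([*p,.2],v=.2)
manip.reach([.556,-.2325,.27],down(YAW)); manip.gripper_to(.085)
c=cam('wrist','w7.png'); print(status.read_time())
A=cv2.imread('pics/w1.png'); B=cv2.imread('pics/w7.png')
g=[cv2.resize(i[105:245,190:440],None,fx=3,fy=3,interpolation=cv2.INTER_CUBIC) for i in (A,B)]
m=np.hstack([g[0][:, :],g[1]]); v=np.vstack([g[0],g[1]]); cv2.imwrite('pics/m7.png',cv2.resize(v,None,fx=.7,fy=.7))
E
```

```text
[0.45595341 0.06131741 0.10084516] [ 0.60185715 -0.16072726  0.06097231] [[ 0.60189963 -0.16063349]]
62.2333
```

View pics/m7.png

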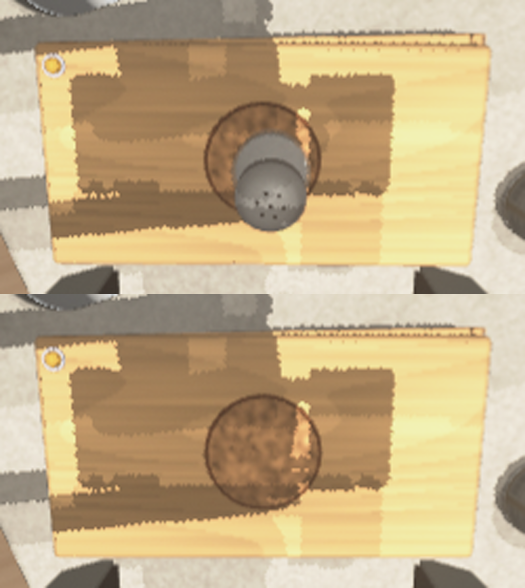

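```bash
python3 - <<'E'
import cv2,numpy as np
A=cv2.imread('pics/w5.png')[112:247,225:500]; B=cv2.imread('pics/w7.png')[110:245,195:470]
k=dict(fx=2.2,fy=2.2,interpolation=cv2.INTER_CUBIC)
cv2.imwrite('pics/m8.png',np.vstack([cv2.resize(A,None,**k),cv2.resize(B,None,**k)]))
E
```

```text
(no output)
```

View pics/m8.png

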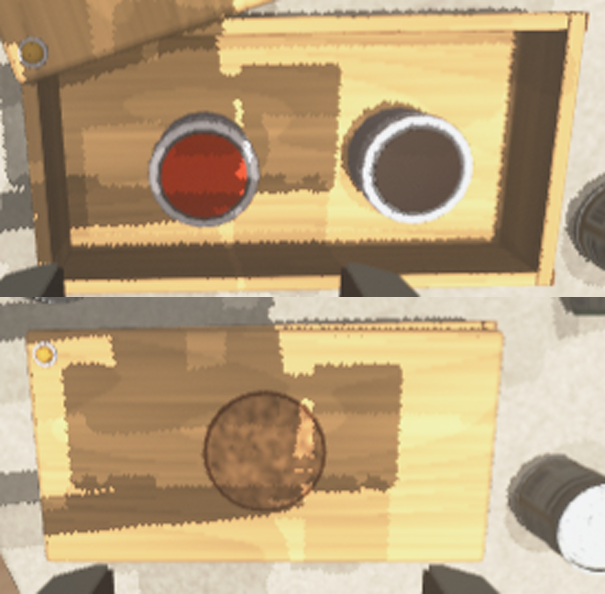

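```bash
python3 - <<'E'
from h import *
from scipy.spatial.transform import Rotation as R
def tool(p,q):
    T=np.eye(4);T[:3,:3]=R.from_quat(q).as_matrix();T[:3,3]=p;return T
c=cam('wrist'); ct=c['T']@tool(status.read_tool_pos(),status.read_eef_rot())
c5=dict(c); p5=lid2w((*PIN,YAW),(.12-.045,-.06))[0]; c5['T']=ct@np.linalg.inv(tool([*p5,.2],down(YAW)))
f5=lambda u,v,z=.056: unproj(c5,((u+.5)/2.2+225-.5,(v+.5)/2.2+112-.5),z)[:2]
f7=lambda u,v,z=.073: unproj(c,((u+.5)/2.2+195-.5,(v-297+.5)/2.2+110-.5),z)[:2]
an=lambda a,b: np.arctan2(b[1]-a[1],b[0]-a[0])
print('box: far end',an(f5(554,286),f5(588,13))-np.pi/2,'left outer',an(f5(222,18),f5(588,13)),'right inner',an(f5(66,281),f5(538,273)),'near outer',an(f5(40,265),f5(25,80))-np.pi/2)
FL,FR,NR,NL=f7(503,336),f7(486,560),f7(45,561),f7(28,337)
print('lid: far',an(FR,FL)-np.pi/2,'left',an(NL,FL),'right',an(NR,FR),'near',an(NR,NL)-np.pi/2)
print('FL box',f5(588,13),'lid',FL,'strip corner',f7(497,322,.056),f7(497,322,0)); print('FR box',f5(554,286),'lid',FR)
# predictions for box model at yaw, centre
for y in (-.588,-.570):
  ctr=lid2w((*PIN,y),(.12,-.055))[0]
  P=lambda z:[[*(lid2w((*ctr,y),q)[0]),z] for q in [(.132,.068),(.132,-.068),(-.132,.068)]]
  for z in (.056,0.): print(y,z,((proj(c,P(z))-[195,110])*2.2+[0,297]).round(0).tolist(),((proj(c5,P(z))-[225,112])*2.2).round(0).tolist())
E
```

```text
box: far end -0.561397044814574 left outer -0.5713569242252502 right inner -0.5687551859605277 near outer -0.5758952101421252
lid: far -0.5705816346525072 left -0.5847877537227667 right -0.5840013074523823 near -0.6048492289118976
FL box [ 0.70730774 -0.24319251] lid [ 0.6999024  -0.24754673] strip corner [ 0.70555343 -0.2424132 ] [ 0.72156847 -0.25284279]
FR box [ 0.63511002 -0.35799299] lid [ 0.62994435 -0.3565514 ]
-0.588 0.056 [[496.0, 330.0], [476.0, 556.0], [32.0, 330.0]] [[582.0, 24.0], [542.0, 295.0], [13.0, 23.0]]
-0.588 0.0 [[467.0, 329.0], [451.0, 528.0], [62.0, 329.0]] [[525.0, 24.0], [495.0, 258.0], [42.0, 23.0]]
-0.57 0.056 [[497.0, 322.0], [480.0, 549.0], [32.0, 330.0]] [[583.0, 14.0], [547.0, 287.0], [12.0, 23.0]]
-0.57 0.0 [[467.0, 322.0], [455.0, 522.0], [62.0, 329.0]] [[525.0, 15.0], [500.0, 250.0], [41.0, 23.0]]
```

Working from the open-box picture, the box yaw is about -0.570, while the lid sits at about -0.585 (as it did at the start), which is about 0.015 rad past square. I'll nudge it back from its right edge and measure the edge shift with image code.

```bash
sed -i 's/YAW=-.588/YAW=-.570/' h.py; cat > nudge.py <<'E'
from h import *
def edge(img,cols=range(385,409)):
    g=cv2.cvtColor(img,cv2.COLOR_BGR2LAB).astype(float)[:,:,2]  # b: yellow vs grey
    r=[]
    for u in cols:
        p=g[215:243,u]; h=(p[:5].mean()+p[-5:].mean())/2; k=np.where(p<h)[0][0]; r.append(215+k-1+(p[k-1]-h)/(p[k-1]-p[k]))
    return np.median(r)
def look(fn):
    manip.reach([.556,-.2325,.27],down(-.588)); manip.gripper_to(.085); c=cam('wrist',fn); return c,edge(cv2.imread('pics/'+fn))
def lidrow(c,yaw,x=.205): return proj(c,[[*lid2w((*PIN,yaw),(x,-.123))[0],.073]])[0]
def nudge(yaw,x=.2,half=.015):
    t=yaw-YAW
    p=lid2w((*PIN,YAW+t),(x,-.123-.04))[0]; q=down(YAW+t-np.pi/2)
    manip.reach([*p,.2],q); manip.gripper_to(0,10); manip.move_linear([*p,.061],v=.15)
    e=lid2w((*PIN,YAW+t),(x,-.123-half))[0]; manip.move_linear([*e,.061],v=.03); print('F',status.read_contact_force().round(2))
    manip.move_linear([*p,.061]); manip.move_linear([*p,.2],v=.2)
E
python3 - <<'E'
from nudge import *
c,e=look('w8.png'); e0=edge(cv2.imread('pics/w7.png')); a=lidrow(c,-.585);b=lidrow(c,-.57); print(e0,e,a,b)
per=(b[1]-a[1])/.015
nudge(-.575); c,e=look('w9.png'); print('edge',e,'est yaw',-.585+(e-e0)/per,status.read_time())
E
```

```text
230.12788461538463 230.1198717948718 [379.96289326 231.62738427] [381.48252518 229.41280058]
F [ 0.25 -0.95  0.11]
edge 227.8885294117647 est yaw -0.5698322155624886 71.3083
```

The lid's edge now reads about 0.000 rad against the box. Next I'll put the shaker back.

```bash
python3 - <<'E'
from h import *
a=-.588
manip.reach([.42,-.54,.2],down(a)); manip.gripper_to(.085)
manip.move_linear([.42,-.54,.037],v=.12); manip.gripper_to(.03,15); print(status.read_grip_width())
manip.move_linear([.42,-.54,.25],v=.2)
manip.reach([.5586,-.2274,.25],down(a)); manip.move_linear([.5586,-.2274,.125],v=.12); manip.move_linear([.5586,-.2274,.114],v=.03)
print(status.read_contact_force(),status.read_tool_pos(),status.read_grip_width())
manip.gripper_to(.085); manip.move_linear([.5586,-.2274,.27],v=.12)
manip.reach([.556,-.2325,.27],down(a)); cam('wrist','w10.png')
manip.reach([.198,.567,.25],down(1.236)); cam('top','t10.png'); print(status.read_time(),status.read_contact_force())
A=cv2.imread('pics/w10.png')[105:245,190:430];B=cv2.imread('pics/t10.png')[95:275,200:440]
cv2.imwrite('pics/m10.png',np.vstack([cv2.resize(A,None,fx=2,fy=2,interpolation=2),cv2.resize(B,None,fx=2,fy=2,interpolation=2)])[:, :])
E
```

```text
0.03936987210371695
[-0.06174444  0.04192475 -0.6532915 ] [ 0.55844296 -0.22733798  0.11378999] 0.0392677186813999
85.1 [ 0.50229156 -0.27353589 -0.16088232]
```

View pics/m10.png

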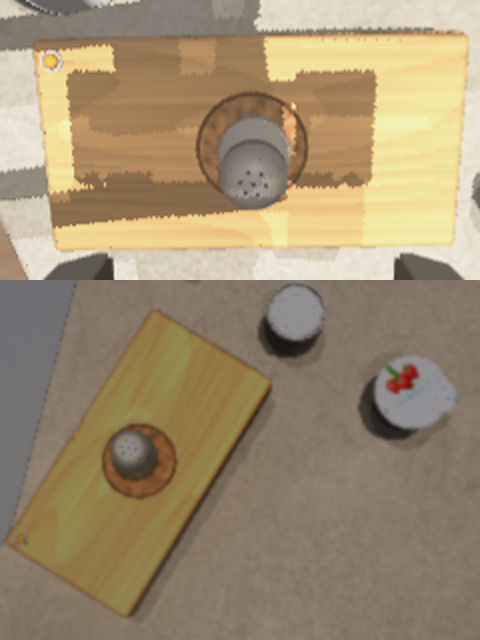

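```bash
python3 - <<'E'
from h import *
from scipy.spatial.transform import Rotation as R
def tool(p,q):
    T=np.eye(4);T[:3,:3]=R.from_quat(q).as_matrix();T[:3,3]=p;return T
w=cam('wrist'); ct=w['T']@tool(status.read_tool_pos(),status.read_eef_rot()); w['T']=ct@np.linalg.inv(tool([.556,-.2325,.27],down(-.588)))
t=cam('top')
fw=lambda u,v,z: unproj(w,((u+.5)/2+189.5,(v+.5)/2+104.5),z)[:2].round(4); ft=lambda u,v,z: unproj(t,((u+.5)/2+199.5,(v-280+.5)/2+94.5),z)[:2].round(4)
pw,pt=fw(252,147,.076),ft(139,460,.076); print('wrist pad',pw,'top pad',pt)
# head outline centres at shaker shoulder/head, predicted outline for shaker centred on pad
th=np.linspace(0,2*np.pi,40)
def box(c,f,ctr,r,z): 
    P=[[ctr[0]+r*np.cos(k),ctr[1]+r*np.sin(k),z] for k in th]; q=f(proj(c,P)); return q.min(0).round(1),q.max(0).round(1)
for n,c,f,p in (('w',w,lambda q:(q-[189.5,104.5])*2,pw),('t',t,lambda q:(q-[199.5,94.5])*2+[0,280],pt)):
    for r,z in ((.033,.076),(.022,.15),(.017,.155),(.017,.166)): print(n,r,z,*box(c,f,p,r,z))
print('head dots (z .165): wrist',fw(253,184,.165),'top',ft(127,448,.165))
E
```

```text
wrist pad [ 0.5587 -0.2283] top pad [ 0.5577 -0.2289]
w 0.033 0.076 [199.2  93.7] [305.6 198.7]
w 0.022 0.15 [208.  130.8] [296.2 216.9]
w 0.017 0.155 [217.4 142.8] [286.8 210.3]
w 0.017 0.166 [216.  146.9] [288.  216.9]
t 0.033 0.076 [104.4 425.6] [174.7 495.5]
t 0.022 0.15 [105.3 425.4] [156.5 476.3]
t 0.017 0.155 [110.3 430.3] [150.2 469.9]
t 0.017 0.166 [108.6 428.5] [149.  468.6]
head dots (z .165): wrist [ 0.5586 -0.2297] top [ 0.5579 -0.2277]
```

```bash
python3 - <<'E'
import cv2,numpy as np
k=dict(fx=6,fy=6,interpolation=cv2.INTER_CUBIC)
A=cv2.imread('pics/w10.png')[145:215,280:350];B=cv2.imread('pics/t10.png')[155:215,240:300]
A=cv2.resize(A,(400,400),interpolation=2);B=cv2.resize(B,(400,400),interpolation=2)
cv2.imwrite('pics/m11.png',np.hstack([A,cv2.convertScaleAbs(B,alpha=1.5)]))
E
```

View pics/m11.png

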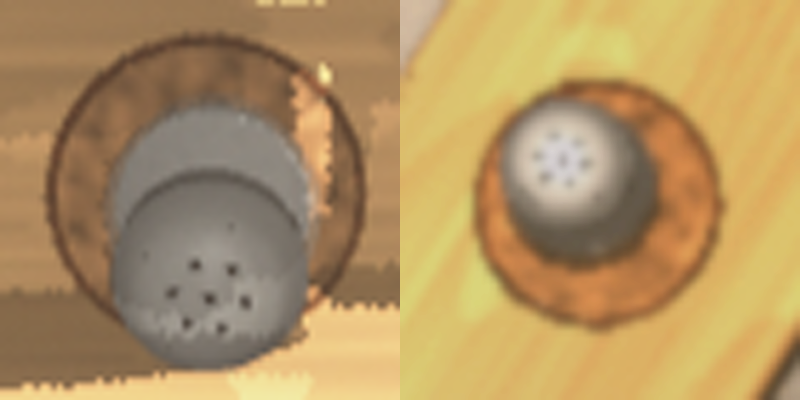

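The shaker is upright, and its axis is within about 1.5 mm of the pad centre in both views. The lid is square, the arm is clear, and the can and tub haven't moved, so I'm handing in.

```bash
python3 -c "
from h import *
print(status.read_time()); manip.hand_in()"
```

```text
85.2
the job is handed in; nothing more can be done
```

I handed the job in at 85 s on the robot clock. Both tins are in the box, the lid is closed and square, and the shaker stands on its pad. I got no verdict back.

- **Order of work:** I stood the shaker on the worktop and swung the lid open to about 1.85 rad. I then set the black and red tins upright in the box; they were the only two there. After that I swung the lid back and put the shaker on the cork pad.
- **Lid:** The pictures showed it about 0.015 rad past square after closing, roughly as it had been at the start. I nudged it back, and it then measured about 0.000 rad against the box, good to roughly 0.01.
- **Shaker:** It is upright, with its axis within about 1.5 mm of the pad centre in both the wrist and top views. The allowed margin is 11 mm.
- **Everything else:** The tins stood upright just before I closed the lid, and I saw none knocked aside. The can and tub have not moved, and the arm is clear of everything.
- **Readings that disagreed:**
  - **Grip width:** the gripper read 39 mm on the shaker, which is listed as 44 mm across. The hold was steady.
  - **Lid length:** it measured about 257 mm in the images against the listed 264 mm. I used the listed size.

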